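# Turn the ball dish to the bin and hold it ready to tip

## Robot

A 6-joint arm with a two-finger parallel gripper is mounted at the origin on the work surface. World frame = base frame: x ahead of the robot, y to its left, z up, the work surface at z = 0. Lengths are in m, angles in degrees, forces in N, time in s.
With the tool pointing down it reaches from about 0.325 to 0.775 m from the base axis. Payload 5.5 kg.
Tool frame: the origin (TCP) lies at the centre of the arm's flange, where the gripper is bolted on; the fingertips stand 182 mm ahead of it and the grasp point (between the pads) lies 163 mm ahead of it; z points along the fingers, y is the direction in which the jaws open and shut (so a half turn about z gives the same grasp; the last joint's range is limited). The gripper opens to 88 mm and grips with 3 to 60 N. Pads are 20 mm wide; open, the fingers measure 115 mm over their backs; the gripper's body (75 mm by 178 mm) begins 61 mm behind the grasp point.
Start: joints at [-79.509, 5.22, 70.514, -0, 104.267, -3.249], TCP at [0.143, -0.583, 0.405] pointing down, gripper open.
Joint ranges: [-164.24, 164.24], [-49.07, 125.15], [9.68, 141.18], [-86.29, 266.29], [3.28, 154.24], [-151.56, 151.56]. Speed limits (degrees/s): [147.25, 147.25, 172.46, 180, 180, 180].

## Interface

Orientations are given as [roll, pitch, yaw] about the fixed x, y, z axes, in that order (R = Rz(yaw) Ry(pitch) Rx(roll)).
In Python, from station import r gives the robot as it stands. The module is installed in compiled form; this text tells all that it offers. Calls block until the motion is done:
- r.reach(position, orientation): joint-space move of the TCP to a pose.
- r.servo_line(position, rotation=None, speed=0.15): straight line of the TCP; rotation=None keeps the orientation; speed is the mean speed in m/s.
- r.move_joints(angles): joint-space move.
- r.let_go() and r.grab(squeeze=None): open the fingers fully, or close them until they stop; squeeze is the grip in N (None keeps the last).
- r.wait(seconds).
- r.inverse_kinematics(position, orientation): joint angles nearest the present ones, or None.
- r.sense(): the state.
- r.snapshot(name): name is "side" or "top" or "wrist"; returns a dict with "frame" (420x560x3 uint8, red, green, blue), "fx", "fy", "cx", "cy" (pixels), "R" (3x3) and "t" (3): a world point X has camera coordinates R X + t. Camera axes: x right, y down, z forward; pixel columns grow to the right and rows downward; lengths in m; the calibration is good to about 2 mm. The wrist camera is an equidistant fisheye: a pixel r from the principal point sees the ray r / f radians off the axis. A picture is of the moment at which its call begins. There is no depth.
A pose or a line that the arm cannot do raises r.IKError and nothing moves.
- r.hand_in(): hands the job in, once; it reports no verdict.
The state is a dict: "clock": time; "joints": joint angles; "joint_vel": joint speeds; "joint_torque": joint torques, N m; "tcp_pos": TCP position; "orientation": TCP orientation; "contact_force": force on the tool from outside, world axes, zero at the start; "torque": the same for the moment, N m; "opening": finger opening in m.
Only numpy, scipy, OpenCV 4.12 (cv2) and the standard library are available. Lean on these libraries where they do the work, as an engineer would, in place of code of your own. Each camera call takes 0.05 s, during which the arm holds its last target. There are 200 camera calls.

## Task

Pick the dished steel plate up off its wooden rest by its bar handle and turn it a quarter turn, so that its pouring lip faces the open bin of steel balls squarely, keeping the plate level and the loose ball in its middle all the way, without touching the ball. Finish while still holding the plate level and still with its lip over the middle of the bin, ready to tip: all of the plate clear above the top of the bin, but no more than a hand's breadth above it. Leave the hardware lying around it undisturbed.

Things in the scene. Friction and masses are not known exactly. Their poses are not given: they have to be found in the camera images.
- dish: Loose dished steel plate, 112 mm across, 26 mm high with handle, 0.13 kg. Origin: centre of the underside of its 64 mm foot; z up; +x from the middle to the pouring lip, -x to the bar handle, which starts roughly towards the robot. Inside it is flat for 10 mm around the middle, 7 mm above the origin, rising to the rim (21 mm): tilted, the ball rolls off. Grip with 30 N or more.
- dish_grip (a point): Grip point on the plate's bar handle, 100 mm from the plate's middle (-x of dish), 18 mm above the dish origin, at half the bar's height. The bar runs along dish x from 53 to 139 mm from the middle, is 14 mm wide and 16 mm high; its underside is 50 mm above the shelf while the plate stands on the rest.
- dish_lip (a point): Tip region of the plate's pouring lip, a 26 mm wide tongue on the rim, on the far side from the handle: 66 mm from the plate's middle (+x of dish), 21 mm above the dish origin. The tongue ends 74 mm from the middle.
- ball_center (a point): Centre of the loose steel ball, 22 mm diameter, 44 g, lying in the middle of the plate.
- rest: Fixed square wooden block 80 x 80 mm, 40 mm high, rubber topped, on which the plate stands. Origin: centre of its underside on the shelf; z up; +x is the way the lip points at the start (within about 3 degrees); the bin stands square to it, 170 mm away along its +y or its -y.
- bin: Fixed open-topped grey bin 100 x 100 mm, 50 mm high, walls 4 mm, with steel balls in it, on the left or on the right of the rest, its sides parallel to those of the rest. Origin: centre of its underside on the shelf.
- clip: Fixed bystander on the other side of the rest, 170 mm from it: a 70 x 50 mm wooden foot with a spring clip holding an upright green acrylic card, 47 mm high in all. Origin: centre of its underside.
- screw_eye: Lies loose on the shelf beyond the rest; leave it alone. Galvanized screw eye, 67 mm long, 7 mm high. Origin: centre of its eye, 1 mm below the shelf surface.
- turnbuckle_hook: Lies loose on the shelf beyond the rest; leave it alone. Steel turnbuckle half with a hook, 112 mm long, 40 mm wide, 10 mm high. Origin: near its middle on the shelf.
- cabinet_pull: Lies loose on the shelf beyond the rest; leave it alone. Pewter arched cabinet pull, 90 mm long, 30 mm high. Origin: its middle on the shelf.
- ball: The same loose steel ball; its origin turns with it as it rolls, so use its centre point instead.
There are look-alikes about, which are no part of the job. What is shaped like the dish but blue, orange or turquoise is not meant.

How it is judged (in metres and radians):
On the way, in this order (a step that is already met when the one before it is completed fails the run):
1. the plate is lifted clear of its rest, level, with the ball in its middle (height (world z) of dish above 0.055 m and contact force between the fingers and dish above 1 N and contact force between dish and rest below 0.05 N and contact force between dish and bin below 0.05 N and angle between dish's own z axis and vertical below 0.12 rad and horizontal distance between ball_center and dish below 0.016 m), for 0.2 s.
2. the plate, held in the air with the ball in its middle, is turned a quarter turn, square to the rest (all of step 1 and angle between the x axis of dish and the y axis of rest, either way round below 0.21 rad), for 0.2 s.
At the end, for the whole second after the job is handed in: Held in the fingers, touching neither rest nor bin, still, level within 0.12 rad, square to the bin within 0.21 rad, lip point within 40 mm of the bin's centre lines, foot 55 to 150 mm above the shelf, ball within 16 mm of the middle, loose hardware within 20 mm of its start (all of step 2 and x of dish_lip in the frame of bin between -0.04 and 0.04 m and y of dish_lip in the frame of bin between -0.04 and 0.04 m and horizontal distance between dish and rest below 0.165 m and height (world z) of dish below 0.15 m and linear speed of dish below 0.03 m/s and z of ball_center in the frame of dish between 0.01 and 0.03 m and distance of each of screw_eye, turnbuckle_hook, cabinet_pull from where it was at the start of the episode below 0.02 m); the arm keeps its last pose, push and grip.
It fails at once if the ball rolls more than 28 mm from the plate's middle (horizontal distance between ball_center and dish above 0.028 m).
It fails at once if the plate is tipped more than 0.25 rad (angle between dish's own z axis and vertical above 0.25 rad).
It fails at once if the robot touches the ball (contact force between any of the arm, the fingers and ball above 0.3 N).
It fails at once if loose hardware is pushed away (distance of any of screw_eye, turnbuckle_hook, cabinet_pull from where it was at the start of the episode above 0.02 m).
It also fails if it takes over 51 s, if anything falls off the work surface, if the arm or the gripper's body presses on something with over 40 N, if the wrist force passes 120 N, or if a joint passes its speed limit or range.

## Working session

There is one attempt and no reset: what is moved stays moved. The work goes in short steps, each a Python script; the robot and the scene stay as the last script left them, time stands still between calls to the robot, and variables do not carry over. Pictures are saved under pics/ and viewed, about 8 in all and at most 12, crops included, and the job is handed in when it is done.

```bash
mkdir -p pics
cat > h.py <<'E'
from station import r
import numpy as np, cv2, json
def snap(n,f):
    s=r.snapshot(n); cv2.imwrite(f'pics/{f}.png',s['frame'][:,:,::-1]); np.savez(f'pics/{f}.npz',**s); return s
def ray(s,u,v):
    R=np.array(s['R']);t=np.array(s['t'])
    d=np.array([(u-s['cx'])/s['fx'],(v-s['cy'])/s['fy'],1.]); return -R.T@t, R.T@d
def onz(s,u,v,z):
    c,d=ray(s,u,v); return c+d*(z-c[2])/d[2]
def proj(s,X):
    p=np.array(s['R'])@X+np.array(s['t']); return [float(s['cx']+s['fx']*p[0]/p[2]),float(s['cy']+s['fy']*p[1]/p[2])]
E
python3 - <<'E'
from h import *
a=snap('top','top0');b=snap('side','side0')
for s in(a,b): print(s['fx'],s['fy'],s['cx'],s['cy'],np.round(-np.array(s['R']).T@np.array(s['t']),3),np.round(s['R'],3).tolist())
E
```

```text
467.91608141943345 467.91608141943345 277.10325337925167 206.0221395129128 [ 0.481 -0.024  1.108] [[0.018, -1.0, 0.015], [-0.996, -0.019, -0.084], [0.085, -0.014, -0.996]]
388.68192043159047 388.68192043159047 273.3243606125509 208.83912057084555 [ 0.344 -0.708  0.83 ] [[0.966, -0.258, 0.017], [-0.172, -0.693, -0.7], [0.193, 0.673, -0.714]]
```

View pics/top0.png

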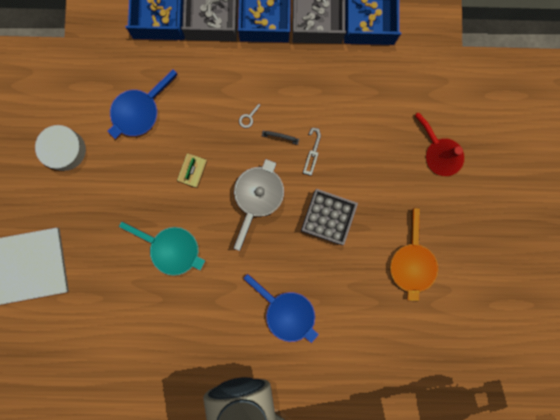

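View pics/side0.png

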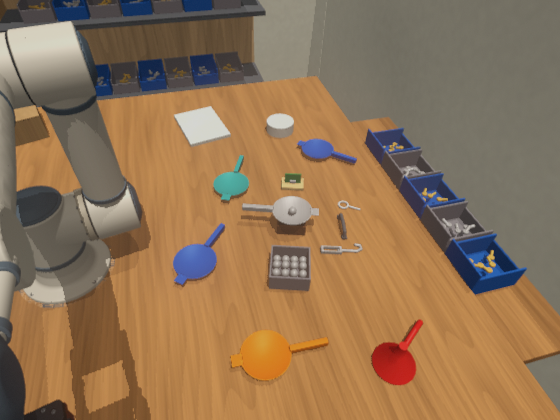

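Candidates in the top view are steel (259,191), blue (133,113) and (290,317), turquoise (174,251), orange (414,268) and a red funnel (445,157). The description picks the steel plate: it stands on the rest with a ball in it, its handle at (244,232) and its lip at (268,166). The bin is at (329,217) on the −y side. Next is one close crop to check the choice.

Run:
```python
import cv2
from h import *
s=dict(np.load('pics/top0.npz'))
im=cv2.imread('pics/top0.png')[145:265,225:375]
cv2.imwrite('pics/crop0.png',cv2.resize(im,None,fx=5,fy=5,interpolation=cv2.INTER_CUBIC))
for n,u,v,z in [('handle end',237,248,.06),('lip',268.5,163,.061),('ball',259.5,191.5,.058),('bin',329,217,.05)]: print(n,np.round(onz(s,u,v,z),4))
f=s['frame']; hsv=cv2.cvtColor(f,cv2.COLOR_RGB2HSV)
m=((hsv[:,:,1]<60)&(hsv[:,:,2]>60)).astype(np.uint8)
m[:140]=0;m[270:]=0;m[:,:215]=0;m[:,300:]=0
n,l,st,c=cv2.connectedComponentsWithStats(m)
for i in range(1,n):
    if st[i,4]>100: print(st[i],c[i])
```

```text
handle end [0.4742 0.0489 0.06  ]
lip [ 0.6671 -0.0176  0.061 ]
ball [0.6021 0.0015 0.058 ]
bin [ 0.5479 -0.1572  0.05  ]
[ 234  160   50   90 2264] [257.14178445 194.79063604]
```

View pics/crop0.png

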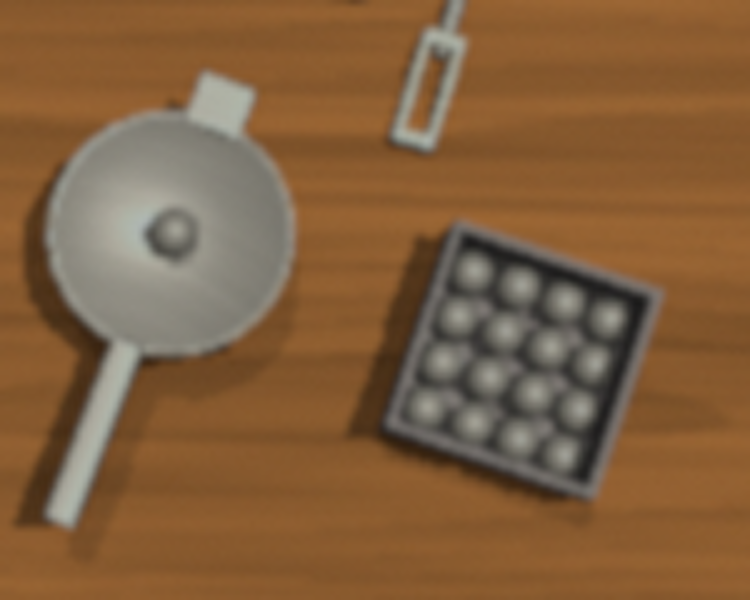

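Run:
```python
from h import *
s=dict(np.load('pics/top0.npz'))
c=lambda x,y,z: onz(s,225+(x-2)/5,145+(y-2)/5,z)
end=c(60,518,.065); lip=c(231,83,.061); rim=c(171,232,.061); ball=c(172,233,.058)
print('end',end,'lip',lip,'rim',rim,'ball',ball, np.linalg.norm((lip-end)[:2]))
dx=lip-end; yaw=np.degrees(np.arctan2(dx[1],dx[0])); print('yaw',yaw)
C=[c(*p,.05) for p in[(457,222),(662,290),(592,497),(385,427)]]; B=np.mean(C,0)
e1=C[0]-C[3]+C[1]-C[2]; e2=C[3]-C[2]+C[0]-C[1]
print('bin',B,np.degrees(np.arctan2(e1[1],e1[0])),np.degrees(np.arctan2(e2[1],e2[0]))-90, np.linalg.norm((B-rim)[:2]))
D=.5*(rim+ball)[:2]
for y in (yaw,yaw-90):
  d=np.array([np.cos(np.radians(y)),np.sin(np.radians(y))]); D2=D if y==yaw else B[:2]-.066*d
  for k in(0,180):
    for z in(.23,.33): print(y+k,z,np.round(r.inverse_kinematics([*(D2-.1*d),z],[180,0,y+k]),1))
d=np.array([np.cos(np.radians(yaw)),np.sin(np.radians(yaw))]);print(D-.1*d, r.sense()['orientation'])
```

```text
end [0.47382174 0.04939423 0.065     ] lip [ 0.67130433 -0.02271607  0.061     ] rim [0.60288635 0.00299877 0.061     ] ball [0.60279106 0.00261613 0.058     ] 0.21023621918753793
yaw -20.059544597225088
bin [ 0.54951712 -0.15809643  0.05      ] -18.473745821983318 -17.496635826201896 0.1697054422774641
-20.059544597225088 0.23 [  0.3  -6.6 100.   -0.   86.6 110.4]
-20.059544597225088 0.33 [  0.3  -8.8  91.8  -0.   97.  110.4]
159.94045540277492 0.23 [  0.3  -6.6 100.    0.   86.6 -69.6]
159.94045540277492 0.33 [  0.3  -8.8  91.8   0.   97.  -69.6]Traceback (most recent call last):
  File "<stdin>", line 14, in <module>
    return _wrapfunc(a, 'round', decimals=decimals, out=out)
    return _wrapit(obj, method, *args, **kwds)
    result = getattr(arr, method)(*args, **kwds)
TypeError: unsupported operand type(s) for *: 'NoneType' and 'float'
```

Run:
```python
from h import *
r.reach([.509,.037,.31],[180,0,160])
w=snap('wrist','w1'); snap('top','top1')
R=np.array(w['R']);t=np.array(w['t']);print(w['fx'],w['cx'],w['cy'],-R.T@t,np.round(R,2).tolist())
q=r.sense();print(q['clock'],q['tcp_pos'],q['orientation'],np.round(q['joints'],1))
```

```text
325.19226210127806 279.66522468297734 209.71113609217127 [0.44452526 0.06072658 0.28832779] [[0.34, 0.94, -0.0], [0.91, -0.33, 0.25], [0.24, -0.09, -0.97]]
2.775 [0.50913447 0.03634961 0.31010078] [-1.79996538e+02  1.34847892e-02  1.59921347e+02] [  0.3  -8.6  93.6  -0.   95.  -69.7]
```

View pics/w1.png

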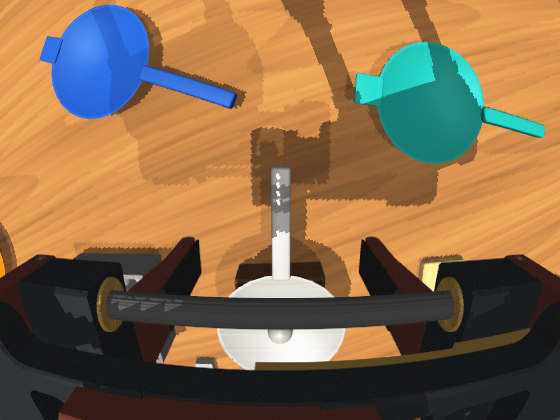

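The wrist view shows the bar running from (281,168) to (281.5,276), midway between the fingers (198 and 362). I'll turn those pixels into positions using the fisheye model.

```bash
cat >> h.py <<'E'
def fish(s,u,v,z):
    R=np.array(s['R']);t=np.array(s['t']); x,y=u-s['cx'],v-s['cy']; rr=np.hypot(x,y); th=rr/s['fx']
    d=R.T@np.array([np.sin(th)*x/rr,np.sin(th)*y/rr,np.cos(th)]); c=-R.T@t; return c+d*(z-c[2])/d[2]
E
python3 - <<'E'
from h import *
s=dict(np.load('pics/w1.npz')); f=s['frame'].astype(float)
sat=f.max(2)-f.min(2)
P=[]
for v in list(range(172,272,6)):
    row=sat[v,255:312]<40; u=np.where(row)[0]+255
    # run containing 281
    a=b=281
    while sat[v,a-1]<40:a-=1
    while sat[v,b+1]<40:b+=1
    P.append((*fish(s,(a+b)/2,v,.066)[:2],a,b))
P=np.array(P);print(np.round(P,4)[::3])
ok=(P[:,3]-P[:,2]<24);Q=P[ok,:2]
vx,vy,x0,y0=cv2.fitLine(Q.astype(np.float32),cv2.DIST_HUBER,0,.001,.001).ravel();
print('axis yaw',np.degrees(np.arctan2(vy,vx)),x0,y0)
end=fish(s,281,167.5,.066);print('end',end)
n=np.array([-vy,vx]);q=r.sense()['tcp_pos'][:2];print('lateral offset TCP->axis mm',1e3*n@(np.array([x0,y0])-q),'end-to-TCP mm',1e3*np.array([vx,vy])@(q-end[:2]))
D=np.array([.6028,.0028]);print('disc lateral',1e3*n@(D-[x0,y0]))
E
```

```text
[[4.740e-01 5.030e-02 2.710e+02 2.900e+02]
 [4.859e-01 4.590e-02 2.710e+02 2.900e+02]
 [4.980e-01 4.150e-02 2.710e+02 2.900e+02]
 [5.106e-01 3.730e-02 2.720e+02 2.900e+02]
 [5.236e-01 3.250e-02 2.720e+02 2.900e+02]
 [5.370e-01 2.730e-02 2.710e+02 2.900e+02]]
axis yaw -19.60826 0.50263655 0.040001784
end [0.47114404 0.05166959 0.066     ]
lateral offset TCP->axis mm 1.259762116742945 end-to-TCP mm 40.92852853735405
disc lateral -1.4308300823498534
```

Run:
```python
from h import *
r.servo_line([.5095,.0372,.221],[180,0,160.2],speed=.06)
snap('wrist','w2'); q=r.sense(); print(q['clock'],q['tcp_pos'],q['contact_force'])
r.grab(45); r.wait(.3)
q=r.sense(); print(q['clock'],q['opening'],q['contact_force'],q['tcp_pos']); snap('wrist','w3'); snap('top','top3')
a=cv2.imread('pics/w3.png')
cv2.imwrite('pics/v3.png',np.vstack([a[150:],cv2.resize(cv2.imread('pics/top3.png')[145:265,225:375],(560,330))]))
```

```text
4.4583 [0.50963146 0.03720496 0.22148289] [-0.6032902  -0.53110241 -0.18997735]
5.8833 0.013707186808503984 [-0.13562316 -1.0665931   0.87852534] [0.50948431 0.03714667 0.22100651]
```

View pics/v3.png

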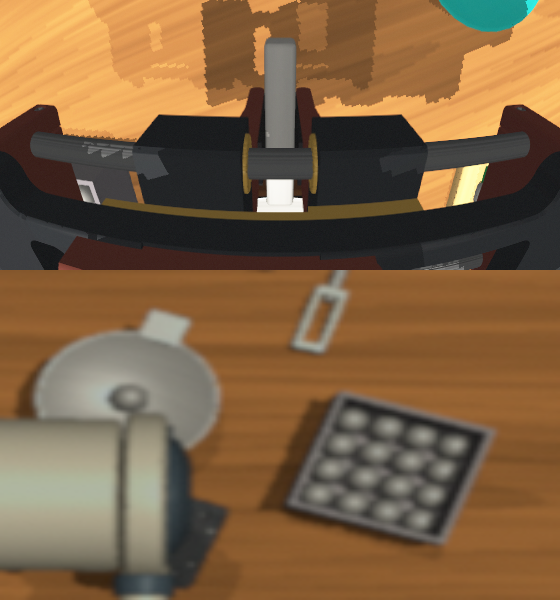

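The bar is between the pads (opening 13.7 mm) and the ball is still in the middle, at about (130,397) in the lower half. Next is a slow lift and a check.

Run:
```python
from h import *
r.grab(55)
p=r.sense()['tcp_pos']
r.servo_line([p[0],p[1],.221+.006],speed=.01)
r.servo_line([p[0],p[1],.221+.045],speed=.02)
r.wait(.4)
q=r.sense(); print(q['clock'],q['opening'],q['contact_force'],q['tcp_pos']); snap('side','s4'); snap('top','t4')
a=cv2.imread('pics/s4.png')[150:290,220:360]
cv2.imwrite('pics/v4.png',np.hstack([cv2.resize(a,(400,400),interpolation=2),cv2.resize(cv2.imread('pics/t4.png')[135:235,215:315],(400,400))]))
```

```text
9.45 0.013776720798047324 [-0.22338736 -0.72749452 -0.97476829] [0.50948824 0.03712284 0.26599948]
```

View pics/v4.png

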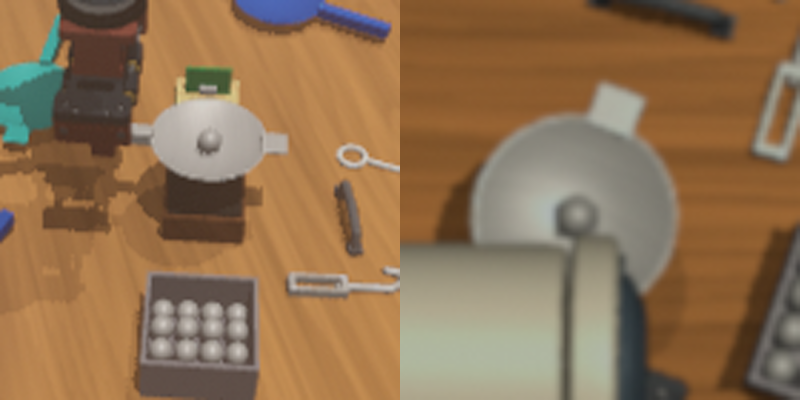

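Run:
```python
from h import *
d=lambda y: np.array([np.cos(np.radians(y)),np.sin(np.radians(y))])
y0,y1=-19.8,-108.
p=np.array(r.sense()['tcp_pos'][:2]); D=p+.1*d(y0); z=.266
ys=np.linspace(y0,y1,10)[1:]
for y in ys: assert r.inverse_kinematics([*(D-.1*d(y)),z],[180,0,y+180]) is not None
for i,y in enumerate(ys):
    r.servo_line([*(D-.1*d(y)),z],[180,0,y+180],speed=.022)
    if i==3: snap('top','t5')
r.wait(.3)
q=r.sense(); print(q['clock'],q['opening'],q['contact_force'],q['tcp_pos'],q['orientation'],D); snap('side','s6'); snap('top','t6')
a=cv2.imread('pics/s6.png')[130:290,210:370]
cv2.imwrite('pics/v6.png',np.hstack([cv2.resize(a,(400,400),interpolation=2),cv2.resize(cv2.imread('pics/t6.png')[135:265,215:345],(400,400))]))
```

```text
18.225 0.013595253249530764 [-0.14905777  0.87738171 -1.34754588] [0.63441827 0.09838653 0.26604334] [ 1.79997923e+02 -2.10037168e-03  7.20098578e+01] [0.6035794  0.00324724]
```

View pics/v6.png

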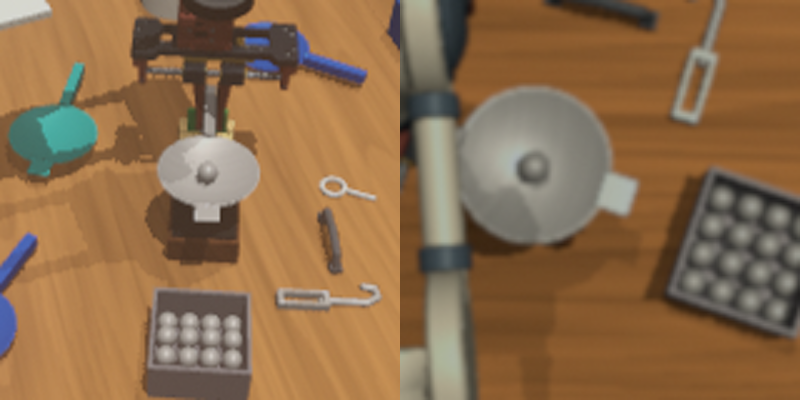

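The quarter turn is done. The ball is central and the lip at about (618,193) points at the bin. Now a slow straight translation brings the lip over the bin.

Run:
```python
from h import *
d=np.array([np.cos(np.radians(-108)),np.sin(np.radians(-108))])
B=np.array([.5495,-.1581]); T=B-.166*d
r.servo_line([*T,.266],speed=.016); r.wait(.6)
q=r.sense(); print(q['clock'],q['opening'],q['contact_force'],q['tcp_pos'],T); snap('side','s7'); s=snap('top','t7')
o=215,135
a=cv2.imread('pics/s7.png')[130:290,210:370]
cv2.imwrite('pics/v7.png',np.hstack([cv2.resize(a,(400,400),interpolation=2),cv2.resize(cv2.imread('pics/t7.png')[135:265,230:360],(400,400))]))
D=T+.1*d
f=lambda X:[round((proj(s,X)[0]-230)*400/130)+400,round((proj(s,X)[1]-135)*400/130)]
print('expect tip',f(np.array([*(D+.074*d),.106])),'ball',f(np.array([*D,.103])),'bin c',f(np.array([*B,.05])))
```

```text
25.5833 0.01346084197227672 [ 1.06339985 -0.53158198 -2.09241247] [ 6.00793366e-01 -2.03058638e-04  2.65982032e-01] [ 6.00796821e-01 -2.24618295e-04]
expect tip [727, 249] ball [626, 215] bin c [706, 250]
```

View pics/v7.png

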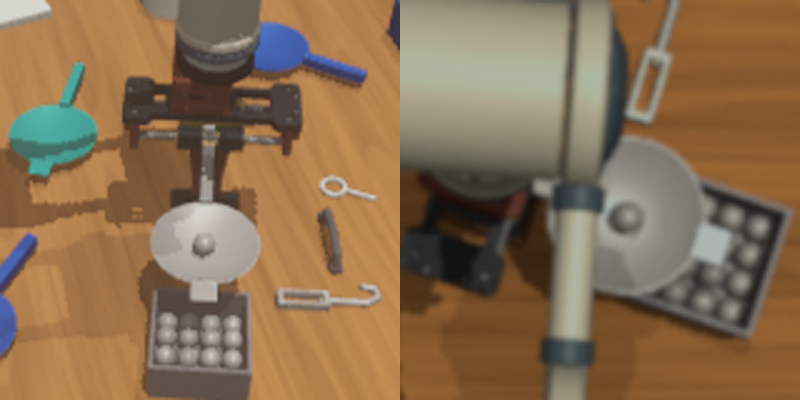

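The lip tip at (728,248) matches the expected pixel (727,249), and the ball at (627,217) is within a pixel or two of the plate's middle at (626,215). Nothing is moving, so I'm handing in.

Run:
```python
from h import *
q=r.sense(); print(q['opening'],np.abs(q['joint_vel']).max()); r.hand_in()
```

```text
0.013508764039672745 0.08939818039660939
the job is handed in; nothing more can be done
```

I gripped the steel plate by its bar handle (grip set to 55 N), lifted it 45 mm and turned it about 88° around its own middle. I then slid it so the lip is over the bin's middle, and handed in with it still held there, at about 26 s on the robot clock.

- **Lip and height:** the lip tip was within a pixel or two of where I expected it in the top view. The foot is about 85 mm above the shelf, worked out from the lift height, so about 35 mm above the top of the bin.
- **Squareness:** the lip is square to the bin within about 1°, going by the bin's edges in the pictures.
- **Ball:** it looked central in every picture after the grasp, the lift, the turn and the slide.
- **Level:** the tool pointed straight down within 0.01° after the turn, and the plate looked level by eye. I did not measure its tilt directly.
- **Hardware:** the loose pieces looked unmoved in the pictures, but I did not measure their positions.
- **Disagreements:** the top and wrist cameras differed by about 1.3 mm on where the handle was, so I gripped between the two. The finger opening read 13.5 to 13.8 mm throughout, against the stated bar width of 14 mm.

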